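Set the roll gap on the bench rolling mill

ROBOT

A 6-joint arm with a two-finger parallel gripper is mounted at the origin on a cart in front of the work surface, level with it; the furniture and walls round the work are solid. World frame = base frame: x ahead of the robot, y to its left, z up, the work surface at z = 0. Lengths are in mm, angles in rad, forces in N, time in s.
With the tool pointing down it reaches from about 400 to 825 mm from the base axis. Payload 7 kg.
Tool frame: the origin (TCP) lies at the very end of the fingers, on their centre line; the grasp point (between the pads) lies 19 mm behind it; z points along the fingers, y is the direction in which the jaws open and shut (so a half turn about z gives the same grasp; the last joint's range is limited). The gripper opens to 88 mm and grips with 3 to 60 N. Pads are 19 mm wide; open, the fingers measure 130 mm over their backs; the gripper's body (78 mm by 193 mm) begins 47 mm behind the grasp point.
Start: joints at [-1.008, 0.359, 0.012, 0, -1.224, -0.288], TCP at [183.138, -649.658, 226.561] pointing down, gripper open.
Joint ranges: [-3.07, 3.07], [-1.43, 2.12], [-1.02, 1.25], [-3.03, 1.67], [-3.05, -0], [-3.03, 3.03]. Speed limits (rad/s): [2.39, 2.39, 3.01, 3.14, 3.14, 3.14].

INTERFACE

Orientations are given as a unit quaternion [x, y, z, w].
In Python, from plant import bot gives the robot as it stands. Calls block until the motion is done:
- bot.move_ptp(position, orientation): joint-space move of the TCP to a pose.
- bot.line_to(position, velocity=150, ori=None): straight line of the TCP; ori=None keeps the orientation; velocity is the mean speed in mm/s.
- bot.move_joints(angles): joint-space move.
- bot.move_gripper(opening, force=None): finger opening in mm; force is the grip in N (None keeps the last); returns when the fingers have stopped.
- bot.pause(seconds).
- bot.solve_ik(position, orientation): joint angles nearest the present ones, or None.
- bot.read_state(): the state.
- bot.camera(name): name is "scene" or "top" or "wrist"; returns the picture (480x640x3 uint8, red, green, blue); there is no depth.
- bot.get_calibration(name): a dict with "fx", "fy", "cx", "cy" (pixels), "view" (4x4, takes a point from world to camera coordinates); the wrist camera has in their place "T_tool_cam" (4x4, takes a point from camera to tool coordinates, whose origin is the TCP and whose axes are the flange's). Camera axes: x right, y up, looking along -z (the intrinsics and any distortion apply to the point x, -y, -z); pixel columns grow to the right and rows downward; lengths in mm; the calibration is good to about 2 mm. A picture is of the moment at which its call begins: read the wrist's pose just before it. get_calibration takes no time and is no camera call.
A pose or a line that the arm cannot do raises bot.Unreachable and nothing moves.
- bot.close_job(): hands the job in, once; it reports no verdict.
The state is a dict: "t": time; "joint_pos": joint angles; "qvel": joint speeds; "tau": joint torques, N m; "tcp_pos": TCP position; "eef_rot": TCP orientation; "contact_force": force on the tool from outside, world axes, zero at the start; "moment": the same for the moment, N m; "width": finger opening in mm.
Only numpy, scipy, OpenCV 4.12 (cv2) and the standard library are available. Lean on these libraries where they do the work, as an engineer would, in place of code of your own. Each camera call takes 0.05 s, during which the arm holds its last target.

TASK

Set the gap on the little rolling mill: turn the knurled thumbscrew on its top clockwise (seen from above) until it is fully seated and will go no further, then back it off a quarter turn. Finish still gripping the thumbscrew there, with it at rest, so that it cannot creep while I check the gap; leave the other things on the table where they are.

Things in the scene. Friction and masses are not known exactly. Their poses are not given: they have to be found in the camera images.
- mill: Grey bench rolling mill, fixed to the table: base 100 mm (its x) by 130 mm (its y), 12 mm thick, two cheeks, two steel rolls along its y, and a top bridge 66 x 120 mm whose top is 134 mm above the table and carries only the thumbscrew, at the mill's centre. Origin under the centre of the base, at table height; z up. A drive stub sticks out to 79 mm on its +y side, 43 mm up.
- screw_head (a point): Centre of the thumbscrew's head, on its vertical axis, half-way up, 164 mm above the table. The head is a round knurled steel cylinder, diameter 34 mm, 22 mm high, on a neck of diameter 18 mm; 16 mm free below the head down to a bush of diameter 30 mm. It does not rise or sink in turning. The point turns with the screw: x along the dark index line on the head's top, z up.
- thumbscrew (a joint): Thumbscrew angle, rad: 0 = seated (hard stop), growing anticlockwise seen from above (backing off), at most 7.0. Starts at 2.2 to 3.8 (about 0.35 to 0.6 turn), so it may take several strokes, with a fresh grasp each. Stays where it is left (friction about 0.05 N m, no spring); a 20 N grip turns it without slipping, and at the stop the fingers slip round the head.
- ring_dish: Bystander: shallow round dish with rings in it, 61 mm across and 14 mm high, in front of the mill; origin under its centre.
- wax_block: Bystander: carving wax block 34 x 62 x 22 mm, in front of the mill; origin under its centre.
- flux_jar: Bystander: small white lidded jar, 53 mm across and 59 mm high, behind the mill; origin under its centre.
- stone_tin: Bystander: small flat tin 64 x 88 x 28 mm, behind the mill; origin under its centre.

How it is judged:
By the outcome, as a careful person would: the job done as asked, in the order asked, and still so for the second after the job is handed in, while the arm keeps its last pose, push and grip.
It also fails if it takes over 64 s, if anything falls off the work surface, if the arm or the gripper's body presses on something with over 40 N, if the wrist force passes 120 N, or if a joint passes its speed limit or range.

## Working session

There is one attempt and no reset: what is moved stays moved. The work goes in short steps, each a Python script; the robot and the scene stay as the last script left them, time stands still between calls to the robot, and variables do not carry over. Pictures are saved under pics/ and viewed, and the job is handed in when it is done.

```bash
mkdir -p pics; ls
python3 - <<'E'
from plant import bot
import cv2,numpy as np
print(bot.read_state())
for n in("scene","top"):
    im=bot.camera(n); cv2.imwrite(f"pics/{n}0.png",im[:,:,::-1]); print(n,bot.get_calibration(n))
print(bot.get_calibration("wrist"))
E
```

```text
pics
{'t': 0.0, 'joint_pos': array([-1.00787515e+00,  3.59426426e-01,  1.10491738e-02, -3.30758269e-04,
       -1.22410879e+00, -2.88085002e-01]), 'qvel': array([-0.00106433, -0.00138888, -0.00064656, -0.00191636, -0.00158554,
        0.00090005]), 'tau': array([ 4.02796422e-04, -5.82722926e+01,  2.93061876e+01,  6.99726239e+00,
        7.05403945e-03, -1.89267398e-04]), 'tcp_pos': array([ 183.00897363, -649.20314809,  225.59640379]), 'eef_rot': array([-1.36930156e-01,  9.90580332e-01,  8.33708531e-04, -2.07113374e-04]), 'contact_force': array([-0.55464613, -0.48483825, -0.16604614]), 'moment': array([ 0.02014051, -0.02930237, -0.04211328]), 'width': 87.80636264340454}
scene {'fx': 477.1089284152692, 'fy': 477.1089284152692, 'cx': 316.2110797640492, 'cy': 238.45640042725475, 'view': array([[ 7.67769477e-01, -6.40653347e-01, -9.66019855e-03,
        -4.15498075e+02],
       [ 3.35419091e-01,  3.89034398e-01,  8.57989668e-01,
        -2.92915728e+02],
       [-5.45915803e-01, -6.61978494e-01,  5.13576099e-01,
        -6.18558670e+02],
       [ 0.00000000e+00,  0.00000000e+00,  0.000000
[... 250 characters left out ...]
154905e-01, -3.09303516e-02,  1.90731133e-01,
        -5.87266301e+02],
       [-1.91465642e-01, -2.28106199e-02,  9.81234214e-01,
        -8.42969574e+02],
       [ 0.00000000e+00,  0.00000000e+00,  0.00000000e+00,
         1.00000000e+00]])}
{'fx': 334.9519996451011, 'fy': 334.9519996451011, 'cx': 326.4576656258261, 'cy': 242.4742297007244, 'T_tool_cam': array([[-1.69000417e-05,  9.61085213e-01,  2.76252084e-01,
         7.43421205e+01],
       [ 9.99999942e-01, -7.73858144e-05,  3.30402585e-04,
         1.63508638e-01],
       [ 3.38923031e-04,  2.76252074e-01, -9.61085156e-01,
        -1.58741086e+02],
       [ 0.00000000e+00,  0.00000000e+00,  0.00000000e+00,
         1.00000000e+00]])}
```

View pics/scene0.png

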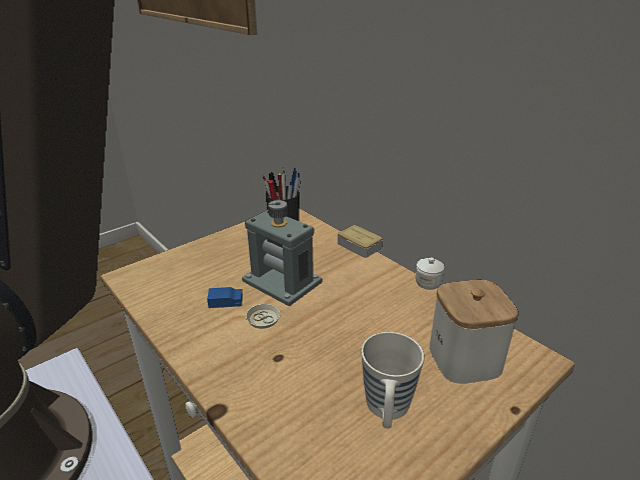

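View pics/top0.png

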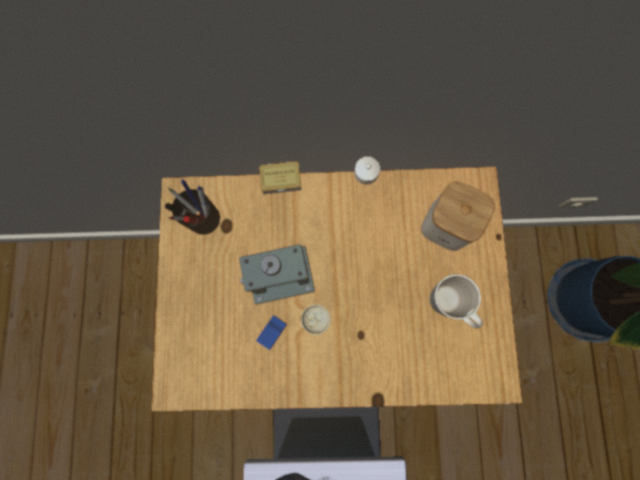

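The top view shows the screw head at about (270,265), and the scene view shows it at about (278,210). The pen cup, at (200,210) in the top view, is the only tall neighbour.

```bash
cat > h.py <<'E'
import numpy as np,cv2
from plant import bot
from scipy.spatial.transform import Rotation as R
def camT(n,st=None):
    c=bot.get_calibration(n)
    if n=="wrist":
        T=np.eye(4);T[:3,:3]=R.from_quat(st["eef_rot"]).as_matrix();T[:3,3]=st["tcp_pos"]
        return c,T@c["T_tool_cam"]
    return c,np.linalg.inv(c["view"])
def ray(n,px,st=None):
    c,T=camT(n,st)
    d=np.array([(px[0]-c["cx"])/c["fx"],-(px[1]-c["cy"])/c["fy"],-1])
    return T[:3,3],T[:3,:3]@d
def atz(n,px,z,st=None):
    o,d=ray(n,px,st); return o+d*(z-o[2])/d[2]
def proj(n,p,st=None):
    c,T=camT(n,st); q=np.linalg.inv(T)@np.r_[p,1]
    return np.array([c["cx"]+c["fx"]*q[0]/-q[2],c["cy"]-c["fy"]*q[1]/-q[2]])
E
python3 - <<'E'
from h import *
p=atz("top",(270,265),175);print(p,proj("scene",p))
for n,px,z in(("ring",(316,319),10),("wax",(272,332),22),("tin",(280,177),28),("jar",(367,168),59),("cup top",(188,203),100),("cup base",(206,224),0),("stub?",(0,0),0)):print(n,atz("top",px,z))
for n in("scene","top"):
    im=cv2.imread(f"pics/{n}0.png")
    u,v=(278,215) if n=="scene" else (270,270)
    cv2.imwrite(f"pics/{n}0c.png",cv2.resize(im[v-60:v+60,u-80:u+80],None,fx=5,fy=5,interpolation=2))
E
```

```text
[517.81082715  83.24504506 175.        ] [276.03648646 203.60049611]
ring [424.34127152   9.24565678  10.        ]
wax [400.50241503  99.45244473  22.        ]
tin [729.01985227  78.81088097  28.        ]
jar [ 731.56186062 -106.92712738   59.        ]
cup top [656.71514715 255.2948288  100.        ]
cup base [636.23481422 245.99184234   0.        ]
stub? [1223.34719967  773.00958521    0.        ]
```

View pics/top0c.png

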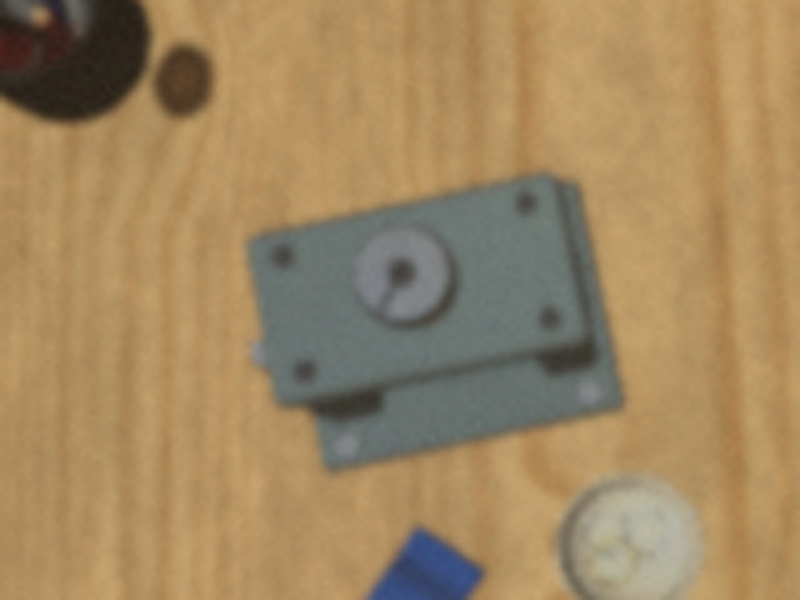

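View pics/scene0c.png

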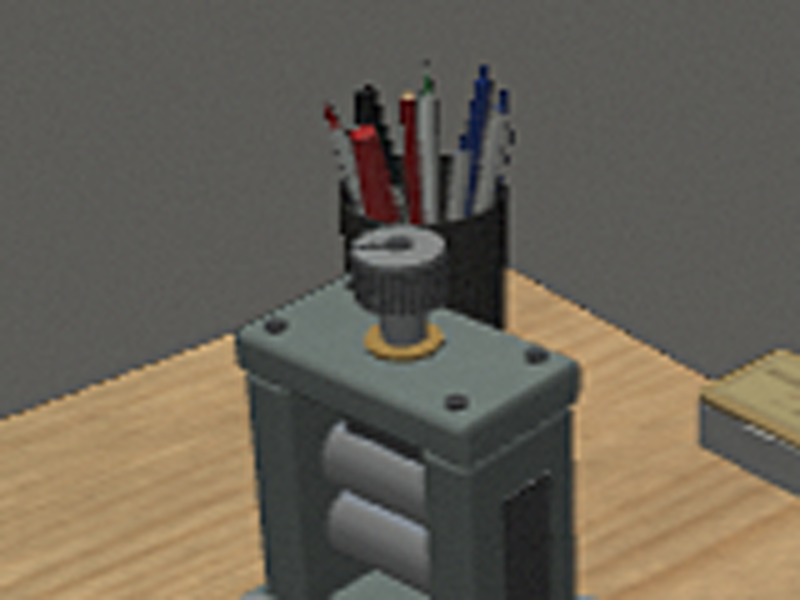

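Both views agree on the head to within 2 px. The index line is about 149° in world and the mill yaw about 13°, so the joint is probably near 2.37 rad. Next I'll find which joint-6 window allows a single stroke.

```bash
cat >> h.py <<'E'
def down(psi): return (R.from_euler('z',psi)*R.from_euler('x',np.pi)).as_quat()
def psi_of(st):
    m=R.from_quat(st["eef_rot"]).as_matrix(); return np.arctan2(m[1,0],m[0,0])
E
python3 - <<'E'
from h import *
print(psi_of(bot.read_state()))
for d in range(-180,181,20):
    q=bot.solve_ik([518,83,147],down(np.radians(d))); print(d,None if q is None else np.round(q,2))
E
```

```text
-2.8669220027517657
-180 [ 0.53  0.18 -0.43 -0.   -0.96 -2.1 ]
-160 [ 0.53  0.18 -0.43 -0.   -0.96 -1.75]
-140 [ 0.53  0.18 -0.43 -0.   -0.96 -1.41]
-120 [ 0.53  0.18 -0.43  0.   -0.96 -1.06]
-100 [ 0.53  0.18 -0.43  0.   -0.96 -0.71]
-80 [ 0.53  0.18 -0.43  0.   -0.96 -0.36]
-60 [ 0.53  0.18 -0.43  0.   -0.96 -0.01]
-40 [ 0.53  0.18 -0.43  0.   -0.96  0.34]
-20 [ 0.53  0.18 -0.43  0.   -0.96  0.69]
0 [ 0.53  0.18 -0.43  0.   -0.96  1.04]
20 [ 0.53  0.18 -0.43  0.   -0.96  1.39]
40 [ 0.53  0.18 -0.43  0.   -0.96  1.74]
60 [ 0.53  0.18 -0.43  0.   -0.96  2.08]
80 [ 0.53  0.18 -0.43  0.   -0.96  2.43]
100 [ 0.53  0.18 -0.43  0.   -0.96  2.78]
120 None
140 [ 0.53  0.18 -0.43 -0.   -0.96 -2.8 ]
160 [ 0.53  0.18 -0.43 -0.   -0.96 -2.45]
180 [ 0.53  0.18 -0.43 -0.   -0.96 -2.1 ]
```

Run:
```python
from h import *
def tri(a,b):
    o1,d1=ray("top",a);o2,d2=ray("scene",b)
    s=np.linalg.lstsq(np.c_[d1,-d2],o2-o1,rcond=None)[0]
    return o1+d1*s[0],o2+d2*s[1]
print("knob",tri((467,210),(477,292)))
print("pencup",tri((188,203),(282,190)))
# lift first, then over the screw
st=bot.read_state()
bot.line_to([183,-649,300],velocity=250)
q=bot.solve_ik([517.5,83,250],down(np.radians(95)));print(q)
bot.move_joints(q)
st=bot.read_state();print(st["t"],st["tcp_pos"],st["joint_pos"],psi_of(st))
im=bot.camera("wrist");cv2.imwrite("pics/w1.png",im[:,:,::-1])
print(proj("wrist",[517.5,83,175],st))
```

```text
knob (array([ 615.07571773, -280.07853732,  136.31456835]), array([ 615.51759323, -280.52692341,  136.57306415]))
pencup (array([657.0995852 , 255.72324535,  98.66196172]), array([654.75415261, 257.26843876,  98.4828285 ]))
[ 0.53368663  0.09378744 -0.28100656  0.         -1.19600232  2.69517249]
3.3833 [517.59677293  82.6074948  249.96310044] [ 5.32950789e-01  9.39250396e-02 -2.80969771e-01  8.03694707e-05
 -1.19602325e+00  2.69478870e+00] 1.6569725891411275
[326.0649728  251.80051441]
```

View pics/w1.png

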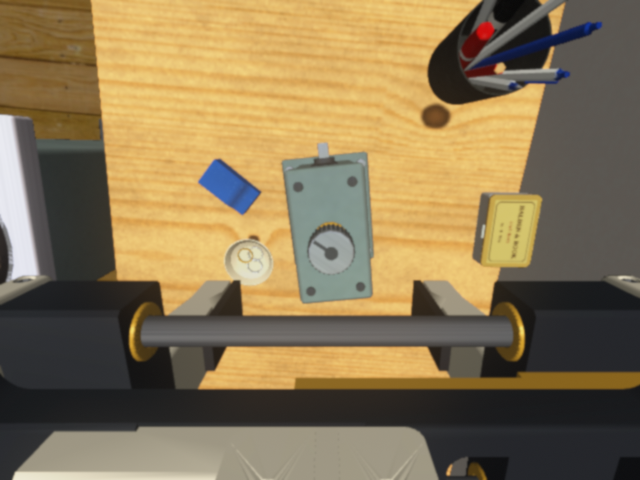

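The wrist picture shows the head top at about (331,252), against a prediction of (326,252). I'll zoom in to refine it.

Run:
```python
from h import *
im=cv2.imread("pics/w1.png")
cv2.imwrite("pics/w1c.png",cv2.resize(im[140:310,260:400],None,fx=4.2,fy=3.5*1.0,interpolation=2)[:600])
c=im[210:290,290:375];cv2.imwrite("pics/w1d.png",cv2.resize(c,None,fx=7,fy=7,interpolation=2))
st=bot.read_state()
for p in((330.5,252.5),(331,252),(326.5,252)):print(atz("wrist",p,175,st))
```

```text
[520.79330567  82.71926674 175.        ]
[521.12373951  83.13386199 175.        ]
[517.84052377  82.84925051 175.        ]
```

View pics/w1d.png

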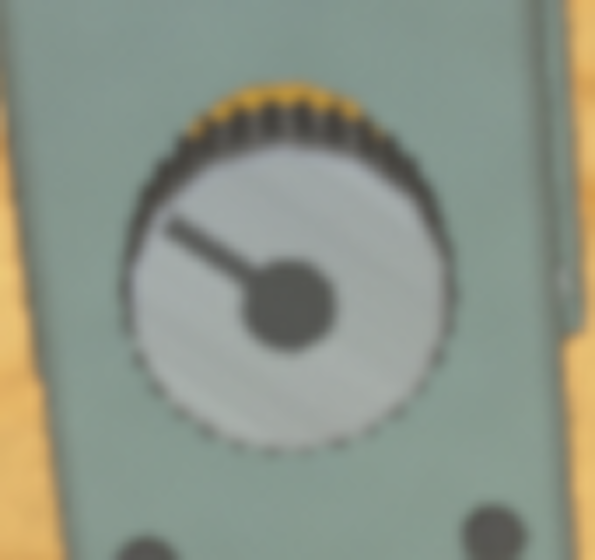

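Run:
```python
from h import *
st=bot.read_state()
a=atz("wrist",(290+288/7,210+305/7),175,st);b=atz("wrist",(290+172/7,210+225/7),175,st)
print(a,np.degrees(np.arctan2(*(b-a)[[1,0]])))
# mill long edge: bridge left/right bolts
q=st["joint_pos"].copy();q[5]-=np.pi
bot.move_joints(q);bot.pause(.3)
st=bot.read_state();print(st["t"],st["tcp_pos"],psi_of(st))
im=bot.camera("wrist")[:,:,::-1];cv2.imwrite("pics/w2.png",im)
cv2.imwrite("pics/w2d.png",cv2.resize(im[210:290,280:365],None,fx=7,fy=7,interpolation=2))
```

```text
[521.33670862  81.93820418 175.        ] 149.08687773162438
6.3833 [517.62947837  82.58708311 249.98945393] -1.4845236825862567
```

View pics/w2d.png

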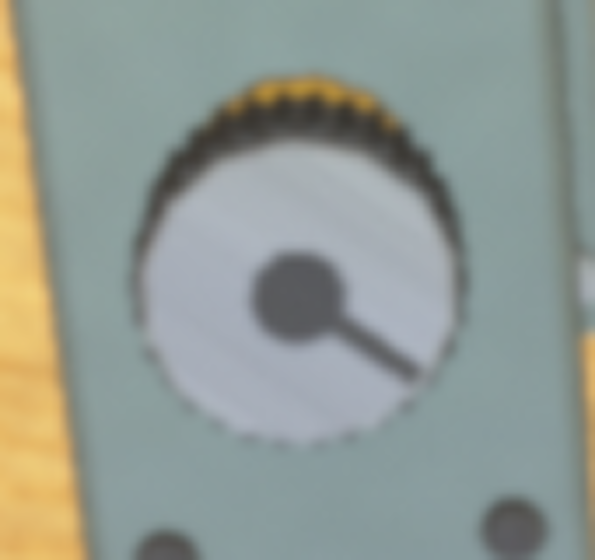

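View pics/w2.png

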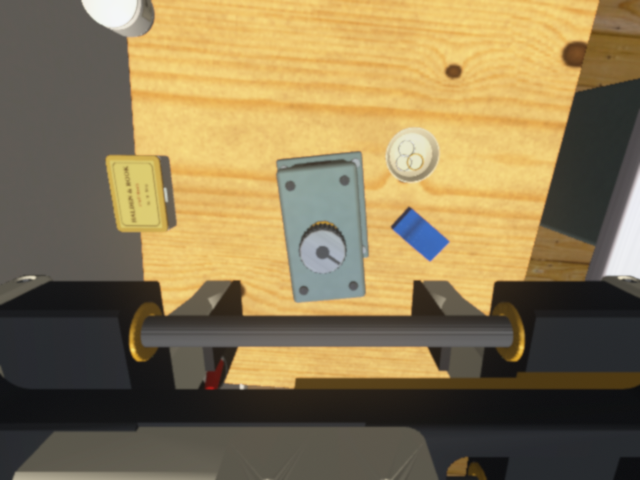

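Run:
```python
from h import *
st=bot.read_state()
a=atz("wrist",(280+298/7,210+297/7),175,st);b=atz("wrist",(280+417/7,210+378/7),175,st)
print(a,np.degrees(np.arctan2(*(b-a)[[1,0]])))
P=[atz("wrist",p,134,st) for p in((290,186),(304,290),(344.5,181),(353,286))]
for i,j in((0,1),(2,3)):print(np.degrees(np.arctan2(*(P[j]-P[i])[[1,0]])),P[i],P[j])
```

```text
[520.68556443  83.15280478 175.        ] 149.32202016470038
100.96297301179253 [551.13078456  41.99692111 134.        ] [533.56713983 132.66683458 134.        ]
100.46937501211261 [507.33870334  34.17877602 134.        ] [490.53697216 125.10400883 134.        ]
```

Run:
```python
from h import *
o=down(np.radians(95))
st=bot.read_state();q=bot.solve_ik([521,82.5,215],o);print(q)
if abs(q[5]-2.69)<.1:
    bot.move_joints(q)
    bot.line_to([521,82.5,147],velocity=80)
    print(bot.read_state()["contact_force"],bot.read_state()["tcp_pos"])
    bot.move_gripper(50,20); bot.move_gripper(28,20);bot.pause(.3)
    st=bot.read_state()
    for k in("t","width","tcp_pos","contact_force","moment","joint_pos"):print(k,st[k])
    im=bot.camera("wrist")[:,:,::-1];cv2.imwrite("pics/w3.png",im)
```

```text
[ 0.52918323  0.12409372 -0.32850183  0.         -1.11820078  2.69967589]
[0.53831368 0.14328716 0.09117126] [521.38437464  82.65382843 147.48000142]
t 11.6417
width 32.9320562676183
tcp_pos [520.89252595  82.47595501 146.97839236]
contact_force [-0.55219054 -0.03413392  1.39112462]
moment [0.02567624 0.46193836 0.03464079]
joint_pos [ 5.29218101e-01  1.85550669e-01 -4.23040452e-01 -5.27581898e-05
 -9.62391622e-01  2.69969011e+00]
```

View pics/w3.png

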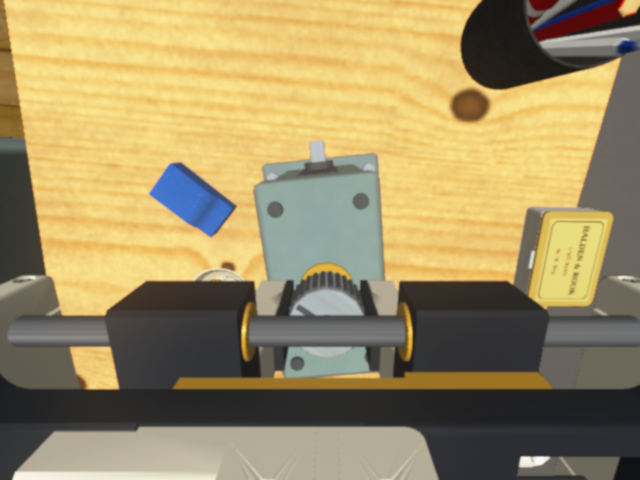

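Grip is good: width 33 mm and almost no side force. Now turning clockwise while watching the moment.

Run:
```python
from h import *
q=bot.read_state()["joint_pos"].copy();q0=q[5]
def step(tot):
    q[5]=q0-tot;bot.move_joints(q);s=bot.read_state()
    print(round(tot,3),round(s["t"],2),np.round(s["moment"],3),np.round(s["contact_force"],1),round(s["joint_pos"][5]-q0,3),round(s["tau"][5],3),round(s["width"],2))
    return s
tot=0
for d in (.5,.5,.5,.4):
    tot+=d;s=step(tot)
n=0
while tot<2.8:
    tot+=.08;s=step(tot)
    if s["t"]>40 or abs(s["moment"][2])>.25: break
```

```text
0.5 12.24 [-0.096  0.29  -0.088] [-1.  -0.4  1.7] -0.497 -0.246 33.24
1.0 12.79 [-0.18   0.317 -0.039] [ 0.2 -0.4  0.3] -0.995 -0.218 33.16
1.5 13.34 [-0.326  0.194  0.04 ] [ 0.6 -0.9  0.9] -1.495 -0.212 33.65
1.9 13.81 [-0.434  0.173 -0.095] [ 0.4 -0.7  0.8] -1.894 -0.31 33.4
1.98 14.06 [-0.464  0.075 -0.001] [-0.4 -0.7  0.9] -1.975 -0.369 33.46
2.06 14.31 [-0.588  0.102 -0.061] [ 0.2 -1.7  0.1] -2.056 -0.377 33.27
2.14 14.56 [-0.591  0.038 -0.121] [ 0.1 -1.7  0.1] -2.136 -0.379 33.33
2.22 14.81 [-0.733  0.055 -0.013] [ 0.8 -2.3  0.4] -2.216 -0.38 33.73
2.3 15.06 [-0.821  0.012 -0.043] [-0.4 -1.8  0.7] -2.296 -0.381 33.35
2.38 15.31 [-0.892  0.039 -0.053] [ 0.2 -2.7  0.7] -2.376 -0.381 33.24
2.46 15.56 [-0.893  0.148  0.106] [-0.4 -3.1  1.5] -2.456 -0.519 33.45
2.54 15.81 [-0.8    0.207  0.127] [-0.3 -2.4  1.9] -2.536 -0.525 33.39
2.62 16.06 [-0.735  0.408  0.039] [-1.4 -2.1  2.2] -2.616 -0.475 33.5
2.7 16.31 [-0.784  0.423  0.108] [-0.5 -1.6  3.4] -2.696 -0.514 33.65
2.78 16.56 [-0.704  0.626  0.086] [-1.  -2.3  3.8] -2.776 -0.502 33.1
2.86 16.81 [-0.682  0.625  0.057] [-2.2 -2.2  4.2] -2.856 -0.436 33.49
```

Joint-6 torque and moment step up at about 2.43 rad of travel and the fingers slip after that, which matches the 2.42 rad from the index line. Checking with a picture.

Run:
```python
from h import *
st=bot.read_state();print(st["t"],psi_of(st),st["moment"],st["tau"][5])
c=st["tcp_pos"]+[0,0,0]
for a in(0,10.7,30,150):print(a,proj("wrist",[521+14*np.cos(np.radians(a)),82.5+14*np.sin(np.radians(a)),175],st))
for n in("wrist","top","scene"):
    im=bot.camera(n)[:,:,::-1];cv2.imwrite(f"pics/{n}4.png",im)
    if n=="wrist":cv2.imwrite("pics/w4c.png",cv2.resize(im[250:390,240:420],None,fx=4,fy=4,interpolation=2))
```

```text
16.8083 -1.1980605455761921 [-0.68210647  0.625054    0.05732069] -0.43642792850732803
0 [296.90320648 313.3263946 ]
10.7 [295.38823775 318.53587741]
30 [295.47550106 328.14375844]
150 [346.6285435  345.73145343]
```

View pics/w4c.png

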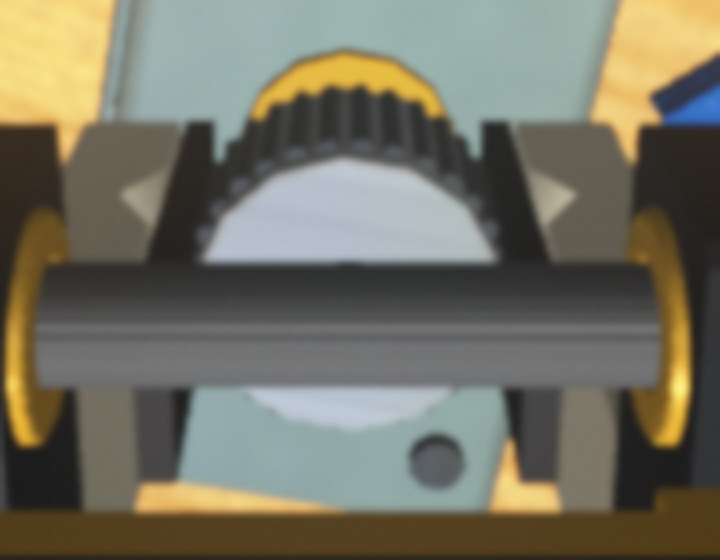

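View pics/scene4.png

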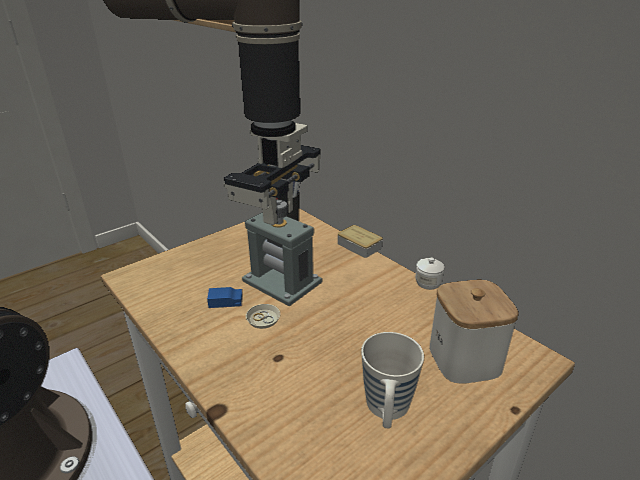

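The index line is hidden under the gripper's rod. I'll release, rise and look, then regrasp at a yaw where the line stays visible after backing off.

Run:
```python
from h import *
bot.move_gripper(60)
bot.line_to([521,82.5,215],velocity=120)
q=bot.solve_ik([521,82.5,215],down(np.radians(5)));print(q)
bot.move_joints(q);bot.pause(.2)
st=bot.read_state();print(st["t"],st["tcp_pos"],psi_of(st),proj("wrist",[521,82.5,175],st))
im=bot.camera("wrist")[:,:,::-1];cv2.imwrite("pics/w5.png",im)
u,v=map(int,proj("wrist",[521,82.5,175],st));print(u-60,v-50)
cv2.imwrite("pics/w5c.png",cv2.resize(im[v-50:v+50,u-60:u+60],None,fx=6,fy=6,interpolation=2))
```

```text
[ 5.29183225e-01  1.24093724e-01 -3.28501825e-01  4.44089210e-16
 -1.11820078e+00  1.12887956e+00]
19.7333 [520.97512346  82.47163946 214.91631976] 0.08663470425931388 [326.64822293 269.41121604]
266 219
```

View pics/w5c.png

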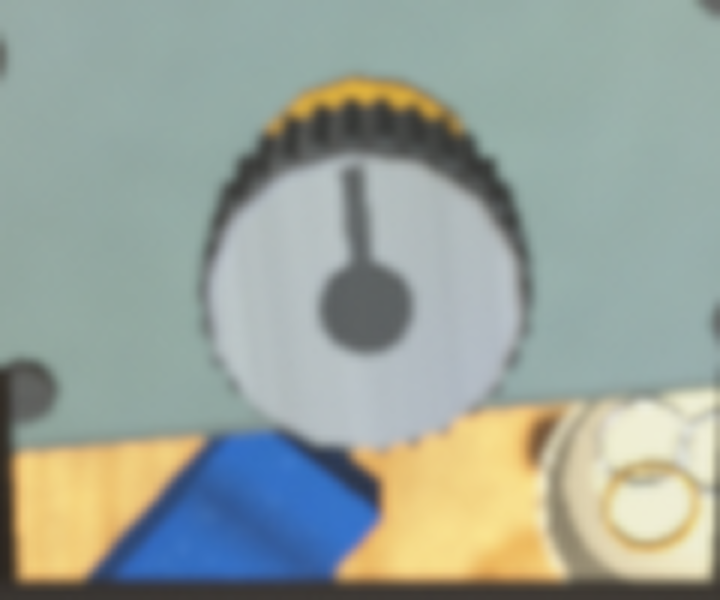

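The index line is now at about 10.8° world, equal to the mill's x axis (10.7°), so the screw is seated. Regrasping and backing off π/2.

Run:
```python
from h import *
bot.line_to([521,82.5,147],velocity=80)
bot.move_gripper(28,25);bot.pause(.2)
s=bot.read_state();q=s["joint_pos"].copy();a0=q[5];print(s["width"],s["contact_force"],psi_of(s))
q=bot.solve_ik([521,82.5,147],down(np.radians(5)))
t=a0
for d in(.5,.5,.4,np.pi/2-1.4):
    t+=d;q[5]=t;bot.move_joints(q);x=bot.read_state();print(round(x["joint_pos"][5]-a0,4),round(x["tau"][5],3),np.round(x["moment"],2))
bot.pause(.5)
st=bot.read_state();print(st["t"],st["joint_pos"][5]-a0,psi_of(st)-psi_of(s),st["width"],st["tcp_pos"])
im=bot.camera("wrist")[:,:,::-1];cv2.imwrite("pics/w6.png",im)
cv2.imwrite("pics/w6c.png",cv2.resize(im[250:390,240:420],None,fx=4,fy=4,interpolation=2))
r=[proj("wrist",[521+k*np.cos(np.radians(a)),82.5+k*np.sin(np.radians(a)),175],st) for a,k in((0,0),(100.7,6),(100.7,15),(110.7,15))]
print([(p-[240,250])*4 for p in r])
```

```text
33.164324797206454 [-0.8606777  -1.02180103  2.00609655] 0.08728331803064598
0.4967 0.249 [-0.24  0.52  0.04]
0.9953 0.221 [0.07 0.82 0.09]
1.3969 0.175 [0.13 1.04 0.05]
1.5681 0.415 [0.14 1.1  0.06]
23.8917 1.5672824765060274 1.5673836848286615 33.65925190288557 [520.89202859  82.61391805 147.12556587]
[array([343.69479376, 297.99042223]), array([337.97405077, 248.74227221]), array([329.14349938, 172.72271998]), array([305.03771746, 176.97771306])]
```

View pics/w6c.png

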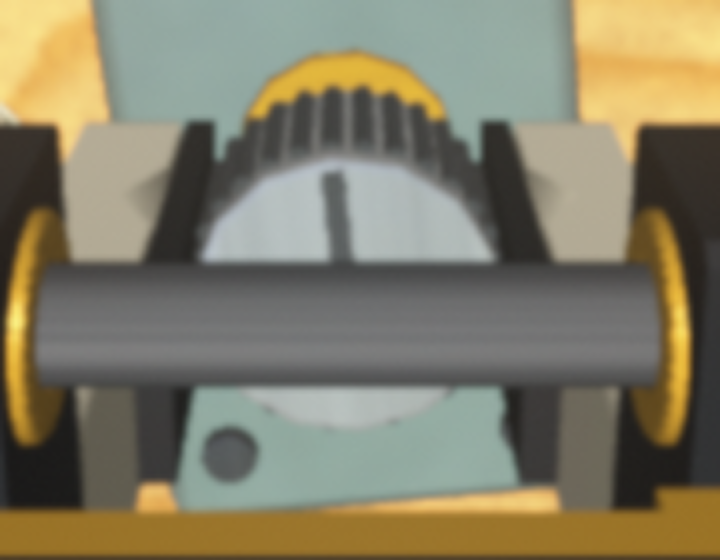

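The index line is parallel to the predicted 100.7° direction, so the quarter turn is within about 1°. Next, a quick check of the bystanders and that the joints are at rest, then hand in.

Run:
```python
from h import *
a=cv2.imread("pics/scene0.png")
b=bot.camera("scene")[:,:,::-1];d=cv2.absdiff(a,np.ascontiguousarray(b)).max(2)
for n,(x0,x1,y0,y1) in dict(wax=(203,245,283,312),dish=(243,284,302,330),jar=(412,448,254,292),tin=(335,385,223,257)).items():print(n,d[y0:y1,x0:x1].mean(),d[y0:y1,x0:x1].max())
s=bot.read_state();print(s["t"],np.abs(s["qvel"]).max(),s["width"],s["contact_force"])
bot.close_job()
```

```text
wax 4.697044334975369 13
dish 5.201219512195122 10
jar 4.608918128654971 10
tin 4.317058823529412 9
23.9917 0.0011476051735987113 33.468978130268525 [-2.90660753  1.54690931  5.87802196]
the job is handed in; nothing more can be done
```

I turned the thumbscrew clockwise in one stroke until it seated, backed it off a quarter turn, and handed the job in at about 24 s with it still gripped.

- **Seating:** the torque stepped up after about 2.43 rad of turning and the fingers then slipped round the head. With the gripper lifted clear, the index line read 10.8°, in line with the mill's own x axis (about 10.7°).
- **Back-off:** after a fresh 25 N grasp the wrist turned 1.567 rad (89.8°) anticlockwise. The index line, partly hidden by the gripper's rod, runs parallel to the expected 100.7° direction, to within about 1°.
- **At rest:** joint speeds were about 0.001 rad/s, the fingers were on the head at 33.5 mm, and the contact force was under 7 N.
- **Bystanders:** the dish, wax block, jar and tin look unchanged in the scene camera, with differences only at noise level.

No check failed. The measured moment about the screw axis was too noisy to show the stop on its own, so I relied on the wrist joint's torque and the index line.

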